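Shut up the biscuit chest

ROBOT

A 7-joint arm with a two-finger parallel gripper is mounted at the origin on the work surface. World frame = base frame: x ahead of the robot, y to its left, z up, the work surface at z = 0. Lengths are in m, angles in rad, forces in N, time in s.
With the tool pointing down it reaches from about 0.425 to 0.925 m from the base axis. Payload 6.8 kg.
Tool frame: the origin (TCP) lies between the finger pads; the fingertips stand 11 mm ahead of it and the grasp point (between the pads) lies 8 mm behind it; z points along the fingers, y is the line along which they close (so a half turn about z gives the same grasp; the last joint's range is limited). The gripper opens to 88 mm and grips with 3 to 60 N. Pads are 20 mm wide; open, the fingers measure 115 mm over their backs; the gripper's body (75 mm by 178 mm) begins 61 mm behind the grasp point.
Start: joints at [-1.447, 0.477, 0.022, 1.555, -0.011, 1.109, -0.083], TCP at [0.155, 0.657, 0.234] pointing down, gripper open.
Joint ranges: [-2.96, 2.96], [-0.34, 2.1], [-1.41, 1.46], [0.24, 2.44], [-1.37, 4.51], [0.17, 1.92], [-2.96, 2.96]. Speed limits (rad/s): [2.39, 2.39, 3.14, 3.14, 3.14, 3.14, 3.14].

INTERFACE

Orientations are given as a unit quaternion [x, y, z, w].
In Python, from bench import arm gives the robot as it stands. The module is installed in compiled form; this text tells all that it offers. Calls block until the motion is done:
- arm.reach(position, orientation): joint-space move of the TCP to a pose.
- arm.move_straight(position, rotation=None, vel=0.15, stop_force=None): straight line of the TCP; rotation=None keeps the orientation; vel is the mean speed in m/s. With stop_force (N) it stops when the force on the tool has changed by that much, and returns True; else False.
- arm.move_j(angles): joint-space move.
- arm.set_gripper(opening, grip_force=None): finger opening in m; grip_force is the grip in N (None keeps the last); returns when the fingers have stopped.
- arm.dwell(seconds).
- arm.solve_ik(position, orientation): joint angles nearest the present ones, or None.
- arm.get_image(name): name is "side" or "top"; returns a dict with "color" (420x560x3 uint8, red, green, blue), "depth" (420x560 float32, m along the optical axis (not along the pixel's ray), 0 where there is no reading), "K" (3x3 intrinsics, pixels), "cam_to_world" (4x4, takes a point from camera to world coordinates). Camera axes: x right, y up, looking along -z (the intrinsics and any distortion apply to the point x, -y, -z); pixel columns grow to the right and rows downward; lengths in m; the calibration is good to about 2 mm. A picture is of the moment at which its call begins.
A pose or a line that the arm cannot do raises arm.PlanningError and nothing moves.
- arm.job_done(): hands the job in; it is judged then, once.
Readings, each from a call of its own:
- arm.current_time_s(): time.
- arm.current_q(): joint angles.
- arm.current_qvel(): joint speeds.
- arm.current_tau(): joint torques, N m.
- arm.current_ee_pos(): TCP position.
- arm.current_ee_rot(): TCP orientation.
- arm.current_wrist_force(): force on the tool from outside, world axes, zero at the start.
- arm.current_torque(): the same for the moment, N m.
- arm.current_grip_width(): finger opening in m.
- arm.current_grip_force(): force on a finger pad.
Only numpy, scipy, OpenCV 4.12 (cv2) and the standard library are available. Lean on these libraries where they do the work, as an engineer would, in place of code of your own. Each camera call takes 0.05 s, during which the arm holds its last target. There are 200 camera calls.

TASK

Baking is over, so shut up the biscuit chest: with your fingertips push both of its open pink drawers fully home and push the spotted lid over and down until it lies fully closed. Push steadily without slamming anything, and pick nothing up: leave the biscuits, the cutter and the other things standing about where they are.

Things in the scene. Friction and masses are not known exactly. Their poses are not given: they have to be found in the camera images.
- chest: Small cream wooden chest fixed to the table. Origin: centre of its underside; x points from drawer fronts to back, y to its left, z up. Lower part 150 mm deep (x -75 to +75), 220 wide, 52 high, with two pink drawers side by side (centres y = +-53.5 mm); on it an open biscuit compartment (x -62 to +75, full width), rim 85 mm above the table, lid hinged along its back rim. Yaw within 0.25 rad.
- drawer_left (a joint): Left (+y) drawer, in m: 0 = shut, grows as it slides out along the chest's -x; at most 0.080. Starts 0.025 to 0.060 open. It runs with about 1.5 N of friction and stays where it is left; at 0 it meets a firm stop.
- drawer_right (a joint): Right (-y) drawer, same as the left one; the two are opened by different amounts.
- drawer_left_front (a point): Centre of the outer face of the left drawer's pink front: a flat upright plate 12 mm thick, 105 wide, 46 high (3 to 49 mm above the table) with a painted dark spot and no handle. It moves with the drawer; shut, it is at x = -87 mm in the chest's frame, 25 mm in front of the compartment's wall above. Axes parallel to the chest's.
- drawer_right_front (a point): Same point on the right drawer's front.
- lid (a joint): Lid angle in rad: 0 = closed, flat on the rim; grows as it opens up and back (1.57 = upright, at most 1.7). Starts 1.2 to 1.4, leaning a little towards the robot. The hinge is stiff (about 0.33 N m friction): the lid stays wherever it is left and does not fall; about 3 N at its free edge swings it.
- lid_edge (a point): Middle of the lid's free edge, on its outer (spotted) face. The lid is a plain cream board with pink spots outside, 142 mm from hinge to free edge, 220 wide, 8 thick. Its outer face looks backwards, away from the robot, while the lid stands open, and is the top, 93 mm above the table, when closed.
- lid_hinge (a point): Middle of the hinge line, which runs along the chest's y at x = +75 mm, 85 mm above the table (chest's frame). It is on the lid's inner face; the outer face is 8 mm from it, square to the lid. Its own axes turn with the lid: -x points from the hinge to the free edge, z out of the outer face.
- biscuit_a: Loose round biscuit lying flat, 63 mm across its fluted edge, 18 mm thick; origin at the centre of its underside. Leave alone.
- biscuit_b: Another loose biscuit, same size; origin at the centre of its underside. Leave alone.
- cutter: Loose round steel biscuit cutter standing on end, 58 mm across, 45 mm tall; origin at the centre of its underside. The two biscuits and the cutter stand, in any order, one in front of the chest and one at each side of it. Leave alone.
- plate: White plate of biscuits, 240 mm across, about 52 mm tall with the biscuits, to the right of the chest; origin at the centre of its underside. Leave alone.
- sieve: Small steel sieve, bowl 130 mm across and 40 mm high, with a pink handle reaching 230 mm from the bowl's centre along its -x; to the left of the chest; origin at the centre of the bowl's underside. Leave alone.
- jar: Glass jar with a wooden lid, 76 mm across, 120 mm tall, standing left or right of the chest; origin at the centre of its underside. Leave alone.
- mug: Blue mug, 80 mm across without its handle, 85 mm tall, standing on the other side of the chest from the jar; origin at the centre of its underside. Leave alone.

How it is judged:
By the outcome, as a careful person would: the job done as asked, in the order asked, and still so for the second after the job is handed in, with the robot touching nothing.
It also fails if it takes over 58 s, if anything falls off the work surface, if the arm or the gripper's body presses on something with over 40 N, if the wrist force passes 120 N, or if a joint passes its speed limit or range.

## Working session

There is one attempt and no reset: what is moved stays moved. The work goes in short steps, each a Python script; the robot and the scene stay as the last script left them, time stands still between calls to the robot, and variables do not carry over. Pictures are saved under pics/ and viewed, at most 10 in all, crops included, and the job is handed in when it is done.

```bash
mkdir -p pics; cat > h.py <<'E'
import numpy as np, cv2
from bench import arm
def grab(n):
    d=arm.get_image(n); np.savez(f'pics/{n}.npz',**{k:d[k] for k in('color','depth','K','cam_to_world')}); return d
def pts(d):
    z=d['depth'];h,w=z.shape;u,v=np.meshgrid(np.arange(w),np.arange(h));K=d['K']
    P=np.stack([(u-K[0,2])/K[0,0]*z,-(v-K[1,2])/K[1,1]*z,-z],-1)
    T=d['cam_to_world'];return P@T[:3,:3].T+T[:3,3]
E
python3 - <<'E'
from h import *
for n in('side','top'):
    d=grab(n);cv2.imwrite(f'pics/{n}1.png',d['color'][...,::-1]);print(d['K'],d['cam_to_world'].round(3),(d['depth']>0).mean())
print(arm.current_time_s(),arm.current_ee_rot())
E
```

```text
[[458.86923161   0.         269.23197117]
 [  0.         458.86923161 211.32090786]
 [  0.           0.           1.        ]] [[ 0.911  0.181 -0.371  0.056]
 [-0.412  0.447 -0.794 -1.127]
 [ 0.022  0.876  0.482  0.75 ]
 [ 0.     0.     0.     1.   ]] 0.9959481292517007
[[530.85514824   0.         279.5810335 ]
 [  0.         530.85514824 204.74186407]
 [  0.           0.           1.        ]] [[-0.023  0.995 -0.096  0.425]
 [-1.    -0.024 -0.003 -0.049]
 [-0.005  0.096  0.995  1.51 ]
 [ 0.     0.     0.     1.   ]] 0.9959523809523809
0.1 [ 1.15617365e-01  9.93293502e-01 -8.01139290e-04 -5.02260866e-05]
```

View pics/side1.png

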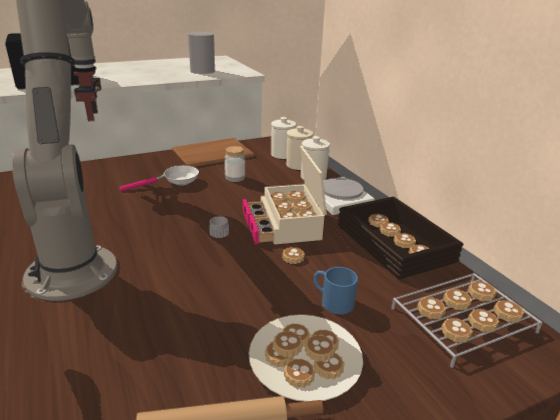

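View pics/top1.png

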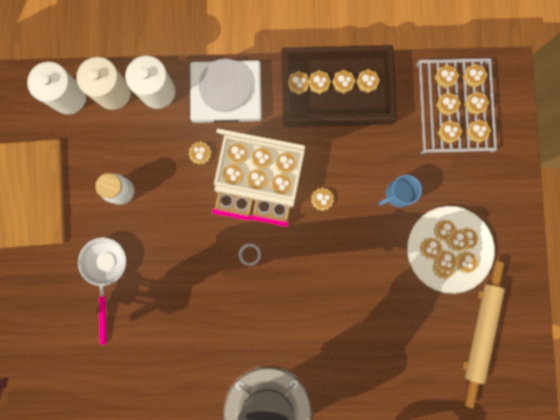

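The side view shows the chest at about (290,210), lid upright at its back (315,180), and pink drawers at (250,220). In the top view the chest is at (258,170), the drawer fronts run along (212,212)–(288,223), and the cutter is in front at (249,254). The biscuits are at (200,153) and (322,198).

```bash
python3 - <<'E'
from h import *
for n in('top','side'):
    d=np.load(f'pics/{n}.npz');P=pts(d);hsv=cv2.cvtColor(d['color'],cv2.COLOR_RGB2HSV)
    m=((hsv[...,0]>155)&(hsv[...,0]<176)&(hsv[...,1]>150)&(hsv[...,2]>90)).astype(np.uint8)
    k,l,s,c=cv2.connectedComponentsWithStats(m)
    for i in range(1,k):
        if s[i,4]>25:
            Q=P[l==i];print(n,s[i],c[i].round(),np.percentile(Q,[2,50,98],axis=0).round(3).tolist())
    # chest region by height
    reg=(P[...,2]>.07)&(P[...,0]>.4)&(P[...,0]<.75)&(P[...,1]>-.2)&(P[...,1]<.15)
    k,l,s,c=cv2.connectedComponentsWithStats(reg.astype(np.uint8))
    for i in range(1,k):
        if s[i,4]>60:
            Q=P[l==i];print(n,'H',s[i],np.percentile(Q,[1,50,99],axis=0).round(3).tolist())
    if n=='top':
        print(P[100:230:8,258].round(3))
        big=cv2.resize(d['color'][90:275,180:340],None,fx=3.2,fy=3.2,interpolation=2)[...,::-1]
    else: b2=cv2.resize(d['color'][140:270,200:360],None,fx=4,fy=4,interpolation=2)[...,::-1]
cv2.imwrite('pics/c1.png',big);cv2.imwrite('pics/c2.png',b2)
E
```

```text
top [211 208  78  19 411] [250. 218.] [[0.509, -0.062, -0.001], [0.531, 0.037, 0.049], [0.555, 0.14, 0.056]]
top [ 98 296   9  49 368] [102. 320.] [[0.196, 0.443, -0.002], [0.257, 0.451, 0.025], [0.325, 0.468, 0.038]]
top H [ 214  129   91   71 1612] [[0.577, -0.107, 0.07], [0.672, 0.004, 0.085], [0.748, 0.125, 0.233]]
top H [227 142  21  21 248] [[0.683, 0.041, 0.07], [0.709, 0.068, 0.073], [0.736, 0.096, 0.08]]
top H [251 147  21  21 222] [[0.668, -0.025, 0.07], [0.695, 0.003, 0.073], [0.723, 0.03, 0.079]]
top H [275 152  21  21 237] [[0.653, -0.09, 0.07], [0.68, -0.063, 0.073], [0.707, -0.038, 0.082]]
top H [247 169  21  20 216] [[0.609, -0.012, 0.07], [0.637, 0.016, 0.073], [0.662, 0.042, 0.081]]
[[ 0.868  0.01   0.033]
 [ 0.843  0.01   0.037]
 [ 0.821  0.01   0.035]
 [ 0.807  0.012 -0.004]
 [ 0.782  0.013  0.001]
 [ 0.718  0.006  0.186]
 [ 0.721  0.011  0.069]
 [ 0.698  0.011  0.075]
 [ 0.677  0.012  0.07 ]
 [ 0.654  0.012  0.071]
 [ 0.632  0.012  0.069]
 [ 0.61   0.013  0.069]
 [ 0.59   0.014  0.052]
 [ 0.57   0.015  0.034]
 [ 0.549  0.017  0.011]
 [ 0.525  0.016  0.034]
 [ 0.505  0.018 -0.001]]
side [119 177  38  14 195] [138. 184.] [[0.196, 0.435, 0.0], [0.259, 0.445, 0.02], [0.325, 0.518, 0.034]]
side [243 199  16  45 319] [251. 222.] [[0.507, -0.071, 0.001], [0.527, 0.017, 0.04], [0.552, 0.134, 0.053]]
side H [ 265  146   62   79 2024] [[0.58, -0.116, 0.07], [0.7, -0.015, 0.085], [0.747, 0.12, 0.227]]
```

View pics/c1.png

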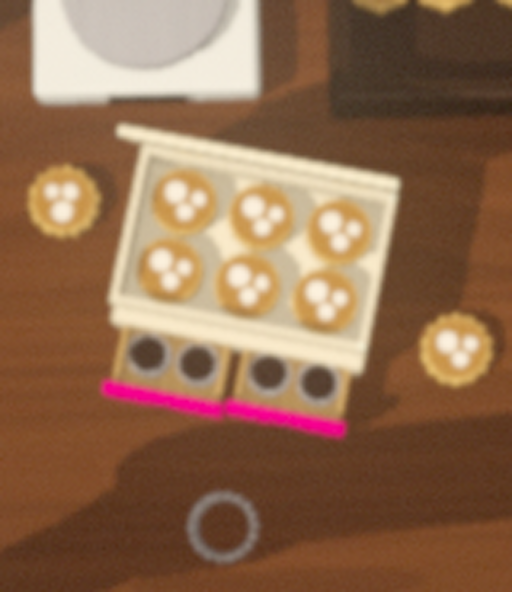

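View pics/c2.png

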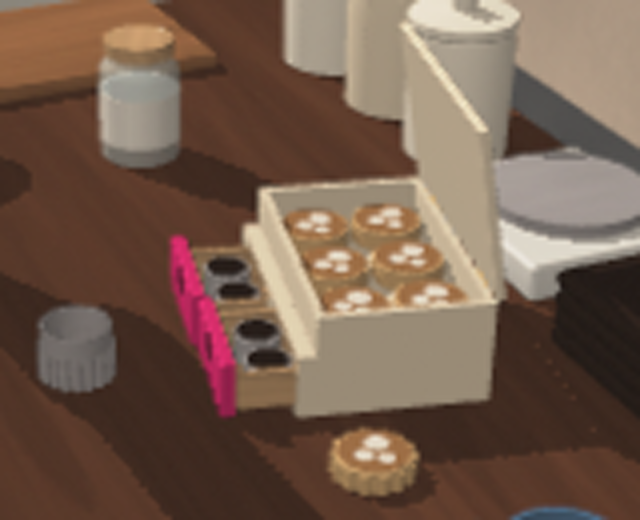

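The crops show both drawers open by different amounts, with the left one further out relative to the chest edge. The lid leans slightly forward, and the cutter is clear of both drawer fronts by about 50 mm. Next I fit the chest frame.

```bash
python3 - <<'E'
from h import *
D={n:np.load(f'pics/{n}.npz') for n in('top','side')}
Pt=pts(D['top']);box=lambda P:(P[...,0]>.5)&(P[...,0]<.78)&(P[...,1]>-.14)&(P[...,1]<.15)
Q=Pt[box(Pt)&(Pt[...,2]>.080)&(Pt[...,2]<.092)]
(c,sz,a)=cv2.minAreaRect(Q[:,:2].astype(np.float32)*1000);print('rim',c,sz,a)
# lid from side: inner-face points
Ps=pts(D['side']);L=Ps[box(Ps)&(Ps[...,2]>.11)];Lt=Pt[box(Pt)&(Pt[...,2]>.2)]
for X,n in((L,'side'),(Lt,'toptop')):
    m=X.mean(0);s=np.linalg.svd(X-m)[2];print(n,len(X),m.round(4),s.round(3).tolist(),X[:,2].max())
# pink front yaw
for n,P in(('top',Pt),('side',Ps)):
    hsv=cv2.cvtColor(D[n]['color'],cv2.COLOR_RGB2HSV)
    m=(hsv[...,0]>155)&(hsv[...,0]<176)&(hsv[...,1]>150)&(hsv[...,2]>90)&box(P)&(P[...,2]>.01)
    X=P[m]
    for yaw in(-.2,-.22,-.24,-.25):
        ex=np.array([np.cos(yaw),np.sin(yaw)]);ey=np.array([-ex[1],ex[0]])
        x=X[:,:2]@ex;y=X[:,:2]@ey;ym=(np.percentile(y,1)+np.percentile(y,99))/2
        f=lambda k:(np.percentile(x[k],[10,50,90])).round(4).tolist()+[np.polyfit(y[k],x[k],1)[0].round(3)]
        print(n,yaw,'ymid',ym.round(4),'L',f((y>ym+.01)&(y<ym+.1)),'R',f((y<ym-.01)&(y>ym-.1)))
E
```

```text
rim (666.6531372070312, 9.678016662597656) (220.22242736816406, 138.85472106933594) 77.2721939086914
side 719 [ 0.714  -0.0257  0.1749] [[-0.208, -0.978, -0.02], [-0.164, 0.014, 0.986], [-0.964, 0.209, -0.163]] 0.22900882514409426
toptop 313 [ 0.7129 -0.0013  0.2253] [[-0.219, -0.976, -0.004], [0.027, -0.01, 1.0], [0.975, -0.219, -0.028]] 0.23465152574797932
top -0.2 ymid 0.1445 L [0.5085, 0.5125, 0.5176, np.float64(0.024)] R [0.5106, 0.5149, 0.5199, np.float64(0.014)]
top -0.22 ymid 0.1547 L [0.5045, 0.5086, 0.5137, np.float64(0.005)] R [0.5089, 0.5129, 0.518, np.float64(-0.009)]
top -0.24 ymid 0.1649 L [0.5, 0.5042, 0.5093, np.float64(-0.015)] R [0.5067, 0.5108, 0.5159, np.float64(-0.029)]
top -0.25 ymid 0.17 L [0.4978, 0.5019, 0.5071, np.float64(-0.025)] R [0.5054, 0.5098, 0.5147, np.float64(-0.038)]
side -0.2 ymid 0.1375 L [0.5084, 0.5102, 0.5173, np.float64(0.024)] R [0.5106, 0.5123, 0.5199, np.float64(0.012)]
side -0.22 ymid 0.1477 L [0.5046, 0.5061, 0.5134, np.float64(0.005)] R [0.5091, 0.5102, 0.5186, np.float64(-0.011)]
side -0.24 ymid 0.1579 L [0.5004, 0.5021, 0.5094, np.float64(-0.015)] R [0.5068, 0.5085, 0.5164, np.float64(-0.031)]
side -0.25 ymid 0.1629 L [0.498, 0.5002, 0.5071, np.float64(-0.025)] R [0.5056, 0.5078, 0.5152, np.float64(-0.042)]
```

```bash
cat >> h.py <<'E'
yaw=-.218;ex=np.array([np.cos(yaw),np.sin(yaw),0]);ey=np.array([-ex[1],ex[0],0]);ez=np.array([0,0,1.])
O=np.array([.6603,.0111,0]);Q0=[np.sin(-yaw/2),np.cos(-yaw/2),0,0]
C=lambda x,y,z:O+x*ex+y*ey+z*ez
inC=lambda p:np.array([(p-O)@ex,(p-O)@ey,p[2]]).round(4)
E
python3 - <<'E'
from h import *
arm.set_gripper(0)
y0=.0535
arm.reach(C(-.165,y0,.26),Q0)
for y in(.0535,-.0535):
    arm.move_straight(C(-.165,y,.10),vel=.2) if y>0 else arm.move_straight(C(-.165,y,.041),vel=.15)
    arm.move_straight(C(-.165,y,.041),vel=.1)
    h=arm.move_straight(C(-.110,y,.041),vel=.05,stop_force=15);print(h,inC(arm.current_ee_pos()),arm.current_wrist_force().round(1))
    if not h:
        h=arm.move_straight(C(-.086,y,.041),vel=.015,stop_force=10);print(h,inC(arm.current_ee_pos()),arm.current_wrist_force().round(1))
    arm.move_straight(C(-.165,y,.041),vel=.12)
    print(arm.current_time_s())
arm.move_straight(C(-.165,0,.31),vel=.2)
d=grab('side');cv2.imwrite('pics/s2.png',cv2.resize(d['color'][120:270,180:380],None,fx=4,fy=4)[...,::-1])
E
```

```text
False [-0.1099  0.0534  0.041 ] [0.6 0.6 0.2]
True [-0.099   0.0534  0.0404] [ 0.3  0.3 -0.6]
8.3583
False [-0.1098 -0.0535  0.0411] [-0.2 -1.   0.6]
True [-0.0994 -0.0536  0.0404] [ 0.4 -0.1 -0.5]
12.325
```

View pics/s2.png

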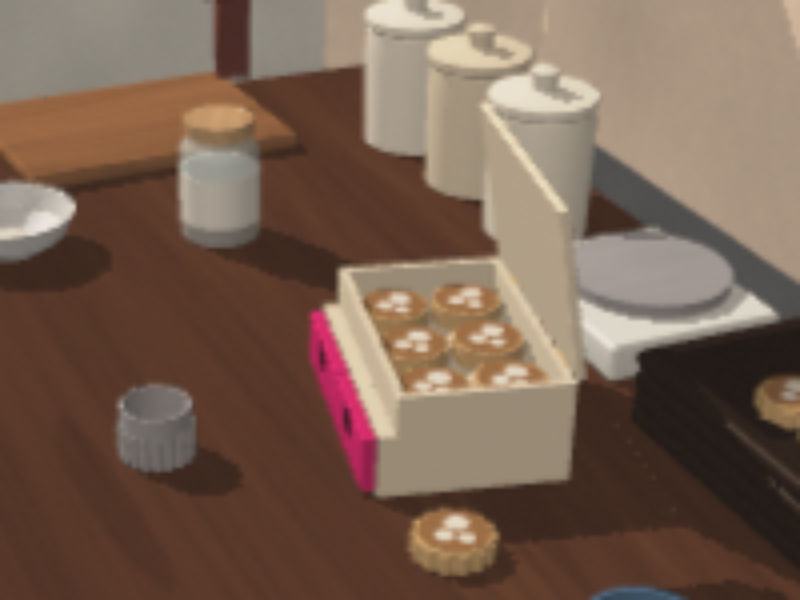

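Both drawers look flush, and both stopped firmly at the same depth. Next I move the lid.

```bash
python3 - <<'E'
from h import *
d=np.load('pics/side.npz');P=pts(d);hsv=cv2.cvtColor(d['color'],cv2.COLOR_RGB2HSV)
m=(hsv[...,0]>155)&(hsv[...,0]<176)&(hsv[...,1]>150)&(P[...,0]>.48)
X=(P[m]-O);x=X@ex;y=X@ey
for k in((y>.01)&(y<.1),(y<-.01)&(y>-.1)):print('front',np.percentile(x[k],[10,50,90]).round(4))
W=.012
def tcp(th,r=.12,back=0):
    return C(.075-r*np.cos(th)+.008*np.sin(th)+W+back,0,.085+r*np.sin(th)+.008*np.cos(th)+.011)
s=tcp(1.41,back=.022)
arm.move_straight(C(.02,0,.33),vel=.2)
arm.move_straight([s[0],s[1],.33],vel=.2)
arm.move_straight(s,vel=.15)
print('behind',arm.current_time_s(),arm.current_wrist_force().round(1))
for th in np.arange(1.4,.05,-.1):
    h=arm.move_straight(tcp(th),vel=.05,stop_force=25)
    print(th.round(2),h,inC(arm.current_ee_pos()),arm.current_wrist_force().round(1))
    if h:break
else:
    p=tcp(0);p[2]-=.012
    h=arm.move_straight(p,vel=.02,stop_force=12);print(h,inC(arm.current_ee_pos()),arm.current_wrist_force().round(1))
print(arm.current_time_s())
E
```

```text
front [-0.0868 -0.0858 -0.0801]
front [-0.0873 -0.0864 -0.0808]
behind 16.4333 [ 0.1 -0.3  0.3]
1.4 False [7.440e-02 2.000e-04 2.159e-01] [ 0.1  0.7 -0.2]
1.3 False [ 0.0622 -0.      0.2137] [ 0.1  0.8 -0.3]
1.2 False [ 0.0502 -0.      0.2105] [-0.2 -0.3 -0.2]
1.1 False [ 0.0389 -0.      0.2062] [-0.1  0.  -0.7]
1.0 False [ 0.0282 -0.      0.2009] [ 0.2 -0.2  0.1]
0.9 False [0.018  0.     0.1946] [-0.9  0.2  0.6]
0.8 False [0.0085 0.     0.1872] [-0.7 -0.3 -0.3]
0.7 False [-0.0003  0.      0.179 ] [ 0.7  0.7 -0.1]
0.6 False [-0.0081 -0.      0.1699] [ 0.5 -0.3 -0.1]
0.5 False [-0.015  -0.      0.1601] [ 0.3  0.4 -0.4]
0.4 False [-0.0209 -0.      0.1496] [-0.1  0.3 -0.2]
0.3 False [-2.580e-02 -1.000e-04  1.386e-01] [-0.3 -0.6 -0.1]
0.2 False [-0.0295 -0.      0.1272] [0.4 0.4 0.3]
0.1 False [-3.200e-02 -1.000e-04  1.154e-01] [-1.1 -0.4  0.1]
True [-0.0324  0.      0.1045] [-1.2 -0.8  7.7]
22.8417
```

```bash
python3 - <<'E'
from h import *
p=arm.current_ee_pos();arm.move_straight([p[0],p[1],.30],vel=.12)
arm.reach(C(-.05,.40,.32),Q0)
d=grab('top');P=pts(d);X=(P-O);x=X@ex;y=X@ey;z=P[...,2]
k=(abs(y)<.09)&(x>-.05)&(x<.07);A=np.c_[x[k],y[k],np.ones(k.sum())]
print('lid plane',np.linalg.lstsq(A,z[k],rcond=None)[0].round(4),arm.current_time_s())
s=grab('side')
cv2.imwrite('pics/f.png',np.hstack([d['color'][90:290,150:350],s['color'][110:310,180:380]]).repeat(2,0).repeat(2,1)[...,::-1])
E
```

```text
lid plane [0.0015 0.0013 0.0943] 26.1583
```

View pics/f.png

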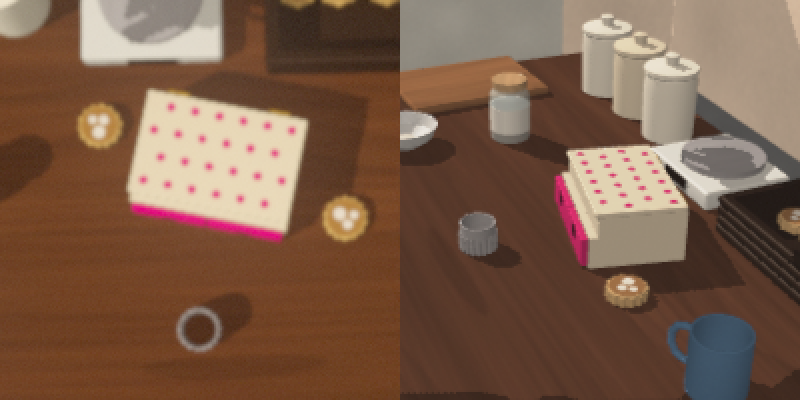

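The lid lies flat (slope 0.0015, height 94 mm), both drawers are flush, and the biscuits and cutter haven't moved.

```bash
python3 -c "
from bench import arm
print(arm.job_done())"
```

```text
the job is handed in; nothing more can be done
None
```

The job is handed in at about 26 s on the robot's clock: both drawers are pushed home, the spotted lid lies closed, and the last pictures show the biscuits and cutter where they were.

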